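# Index a turned cup by four clicks and hold it

### The job

To set out six flutes on the wooden cup in the indexing jig, first pump the tailstock's hand lever, letting it come right up after each stroke, until its steel cone sits firmly in the cup's mouth and the lever goes solid; let the lever up again, and never push the quill itself. Then take the crank at the other end by its handle and bring it over towards you by exactly four clicks of the ratchet, for there is no going back. Finish while holding the handle there, the pawl down in the fourth notch, as the crank's weight would run it on if let go; leave the tools lying about where they are.

Things in the scene. Friction and masses are not known exactly. Their poses are not given: they have to be found in the camera images.
- indexing_jig: grey iron jig bolted to the bench, bed 100 x 334 x 14 mm; origin at the middle of the bed's underside, on the bench. x points away from the robot (yaw up to 0.12), y to the left along the level spindle axis, 100 mm up. Headstock, ratchet wheel and crank at the -y end, tailstock with quill and pump lever at +y. Highest fixed part 184 mm (pawl bracket)
- blank: the work: turned wooden cup, 70 mm across, 85 mm long, lying on the spindle axis, its base screwed to the headstock faceplate (origin there), its own z along the axis to its open mouth, which faces the tailstock; turns with the crank
- quill (a joint): travel of the tailstock quill towards the cup, m: 0 = drawn back, 0.040 = its cone seated in the cup's mouth (a solid stop). Starts at 0.010 to 0.022. Slides stiffly (12 N) and stays where it is put; the pump lever's feed pawl pushes it by the 10 mm rack on its top
- quill_bar: the round steel quill, 24 mm thick, 150 mm long, with the rack on top and a 58 mm wide cone at its -y end; not to be touched by the robot. Origin on its axis at the wide end of the cone; it slides along the jig's -y
- pump_lever (a joint): tailstock hand lever, rad: 0 = up (sprung, comes back by itself), 0.55 = right down. 5 to 9 N at the pad presses it. A full stroke down (past 0.5) feeds the quill 10 mm, the first one maybe less; let it up to under 0.05 for the pawl to take the next rack tooth. 2 to 4 strokes; in the last one it goes solid part-way (0.3 to 0.5), the cone being seated: 14 N is ample
- pump_pivot (a point): the pump lever's pivot: a level axis parallel to the jig's x, 162 mm above the bench. From here the lever points to the jig's +y and, when up, rises 0.61 rad above level; pressing turns it down in the jig's y-z plane
- pump_pad (a point): middle of the upper face of the dark wooden pad (34 mm wide, 56 mm long along the lever, 14 mm thick) at the end of the pump lever, 145 mm from the pivot along the lever and 7 mm above its centre line; moves with the lever. Press here from above, following the pad, and let it rise again
- crank_handle: round steel handle on the flat crank arm: 23.6 mm thick, 73 mm long, 0.3 kg, axis level along the jig's y; origin at its middle. It spins freely on its pin: a gripper holding it from above, pads on either side in the jig's x, can keep its orientation as the crank turns
- spindle_centre (a point): point of the spindle axis, 100 mm above the bench, in the plane of the handle's middle: the handle goes round it in a vertical circle of 125 mm radius, at x = 0.125 sin(0.175 - q), z = 0.125 cos(0.175 - q) from here in the jig's frame, q being joint index_arm
- index_arm (a joint): turn of crank, wheel and cup, rad: 0 = start, crank leaning 0.175 back from upright, against the holding pawl; grows as the crank comes over towards the robot. 24 teeth: click n (pawl drops) comes at about 0.262 n + 0.035, then it cannot go back past 0.262 n. Forwards only the pawl's drag resists; from about 1.0 the crank's weight overcomes that
- holding_pawl (a joint): sprung pawl on the ratchet wheel, rad: 0 = down in a notch, -0.13 = on the crest of a tooth; snaps to 0 at each click. It climbs over the second half of the 0.262 rad (33 mm at the handle) from click to click, which adds about 2 N against the handle's motion and goes at the drop: that is the click felt
- mallet: round carver's mallet 215 mm long, a bystander lying or standing on the bench; origin under its middle
- bradawl: bradawl with turned handle, 151 mm long, a bystander lying or standing on the bench; origin under its middle
- steel_rule: 300 mm steel rule with a wooden grip bar, a bystander lying or standing on the bench; origin under its middle
- tin_box: flat blue tin 57 x 87 x 23 mm, a bystander lying or standing on the bench; origin under its middle
- oil_can: blue oil can with a long spout, 186 mm tall, a bystander lying or standing on the bench; origin under its middle
- former_h: loose turned wooden former 66 mm across, 60 mm tall, a bystander lying or standing on the bench; origin under its middle
- former_j: loose turned wooden former 62 mm across, 55 mm tall, a bystander lying or standing on the bench; origin under its middle
- chisel_3: chisel with a light wooden handle, 251 mm long, a bystander lying or standing on the bench; origin under its middle

How it is judged:
By the outcome, as a careful person would: the job done as asked, in the order asked, and still so for the second after the job is handed in, while the arm keeps its last pose, push and grip.
It also fails if it takes over 58 s, if anything falls off the work surface, if the arm or the gripper's body presses on something with over 40 N, if the wrist force passes 120 N, or if a joint passes its speed limit or range.

### The arm

A 6-joint arm with a two-finger parallel gripper is mounted at the origin on a cart in front of the work surface, level with it; the furniture and walls round the work are solid. World frame = base frame: x ahead of the robot, y to its left, z up, the work surface at z = 0. Lengths are in m, angles in rad, forces in N, time in s.
With the tool pointing down it reaches from about 0.35 to 0.95 m from the base axis. Payload 17.4 kg.
Tool frame: the origin (TCP) lies at the very end of the fingers, on their centre line; the grasp point (between the pads) lies 19 mm behind it; y points along the fingers, z is the direction in which the jaws open and shut, and the axes are right-handed (so a half turn about y gives the same grasp; the last joint's range is limited). The gripper opens to 93 mm and grips with 3 to 60 N. Pads are 15 mm wide; open, the fingers measure 128 mm over their backs; the gripper's body (75 mm by 188 mm) begins 65 mm behind the grasp point.
Start: joints at [1.208, 0.116, 1.442, -0, 1.584, -0.038], TCP at [0.215, 0.64, 0.219] pointing down, gripper open.
Joint ranges: [-2.83, 2.83], [-0.83, 2.19], [0.07, 2.5], [-1.14, 4.28], [0.01, 3], [-2.97, 2.97]. Speed limits (rad/s): [1.89, 1.89, 2.22, 3.14, 3.14, 3.14].

### API

Orientations are given as a unit quaternion [x, y, z, w].
In Python, from bench import * gives the robot as it stands. The module is installed in compiled form; this text tells all that it offers.
- The arm moves only by the tool carry_out, never from a script. Its argument "rows" is one flat list of numbers, 6 for each row, row after row: the shift along the tool's x, y, z in units of 0.1 m (1.0 is 0.1 m), then the turn, a rotation vector about the tool's x, y, z in units of 360 degrees (1.0 is 360 degrees). In form: [dx, dy, dz, ax, ay, az, dx, dy, dz, ax, ay, az, ...]. A call has exactly 5 rows; each row is the pose to reach, as a shift and turn from the pose commanded when the call began, along the tool's axes at that moment, turning the shorter way round; what a row does not reach only later rows make up. A row lasts 1/12 s, in which the tool goes at most 41.7 mm and 7.16 degrees, less where a joint would pass 70% of its speed; a pose out of reach is approached as far as the arm can. A call with a number of a shift or a turn outside -1 to 1 is refused whole. A call with a gripper value outside its range is refused whole. "claw" is the opening, from 0 (shut) to 1 (fully open), set as the call begins (left out, the last holds). The fingers move at their own pace and stop on an object; "squeeze" is the grip in N (left out, the last holds). Time passes only in rows, so rows that repeat a pose let the fingers close, or fill a call up. It gives the time, the measured TCP pose, the force and the opening at its end, in the units of the state.
- state(): the state, without advancing time (a new reading comes with each control period).
- camera(name): name is "scene" or "top" or "wrist"; returns a dict with "img" (420x560x3 uint8, blue, green, red), "z_map" (420x560 float32, m along the optical axis (not along the pixel's ray), 0 where there is no reading), "mtx" (3x3 intrinsics, pixels), "k1" (the pictures are not rectified: a ray, as slopes to the right and down, at radius r is drawn at 1 + k1 r^2 times it, then the intrinsics apply), "origin" and "rotation" of the camera in the world. Camera axes: x right, y down, z forward; pixel columns grow to the right and rows downward; lengths in m; the calibration is good to about 2 mm. A picture is of the moment at which its call begins.
- close_job(): hands the job in, once; it reports no verdict.
The state is a dict: "time_s": time; "qpos": joint angles; "dq": joint speeds; "joint_torque": joint torques, N m; "position": TCP position; "eef_rot": TCP orientation; "force": force on the tool from outside, world axes, zero at the start; "wrist_torque": the same for the moment, N m; "width": finger opening in m.
Only numpy, scipy, OpenCV 4.12 (cv2) and the standard library are available. Lean on these libraries where they do the work, as an engineer would, in place of code of your own. Each camera call takes 0.05 s, during which the arm holds its last target.

## Working session

There is one attempt and no reset: what is moved stays moved. The work goes in short steps, Python scripts to look and compute and a tool call to move; the robot and the scene stay as the last step left them, time stands still between calls to the robot, and variables do not carry over. Pictures are saved under pics/ and viewed, and the job is handed in when it is done.

Besides the shell and the picture viewer there is one more tool, called after "Request:" as name(argument=value, ...) on one line, values as JSON. carry_out: Moves the arm, as the interface text tells. Shifts and turns lie within -1 to 1; 1 stands for 0.1 m of shift or 360 degrees of turn. Its arguments: {"type":"object","properties":{"rows":{"type":"array","items":{"type":"number","minimum":-1,"maximum":1}},"claw":{"type":"number"},"squeeze":{"type":"number"}},"required":["rows"]}

```bash
mkdir -p pics; ls; python3 - <<'E'
from bench import *
import cv2,numpy as np
s=state();print({k:np.round(v,4).tolist() for k,v in s.items()})
for n in("scene","top","wrist"):
    c=camera(n);cv2.imwrite(f"pics/{n}0.png",c["img"]);np.savez(f"{n}0.npz",**c)
    print(n,c["mtx"].tolist(),c["k1"],np.round(c["origin"],4),np.round(c["rotation"],4).tolist())
E
```

```text
pics
{'time_s': 0.0, 'qpos': [1.2082, 0.1165, 1.4422, 0.0, 1.584, -0.0378], 'dq': [0.0, -0.0001, 0.0012, -0.0, 0.0008, -0.0001], 'joint_torque': [0.0017, -72.1218, -62.2652, 0.0781, 0.0232, -0.0001], 'position': [0.2153, 0.6395, 0.2179], 'eef_rot': [0.6982, -0.1144, 0.1142, -0.6974], 'force': [-0.0766, -1.0941, 0.1898], 'wrist_torque': [0.0118, 0.0579, 0.012], 'width': 0.0929}
scene [[447.2088767327576, 0.0, 281.7435308541401], [0.0, 447.2088767327576, 215.16076480518052], [0.0, 0.0, 1.0]] -0.10227917217966079 [ 0.1442 -0.6414  1.0428] [0.885, -0.3128, 0.1188, -0.3238]
top [[452.3863384540636, 0.0, 282.16688160406994], [0.0, 452.3863384540636, 205.13306797785472], [0.0, 0.0, 1.0]] -0.0005231344532878722 [ 0.4805 -0.0697  1.1797] [0.7089, -0.7019, 0.0507, -0.0471]
wrist [[372.9307022022381, 0.0, 275.64540991302135], [0.0, 372.9307022022381, 213.84872454673805], [0.0, 0.0, 1.0]] -0.07538931989405039 [0.1372 0.665  0.3841] [0.8031, 0.5769, 0.0867, 0.1211]
```

View pics/scene0.png

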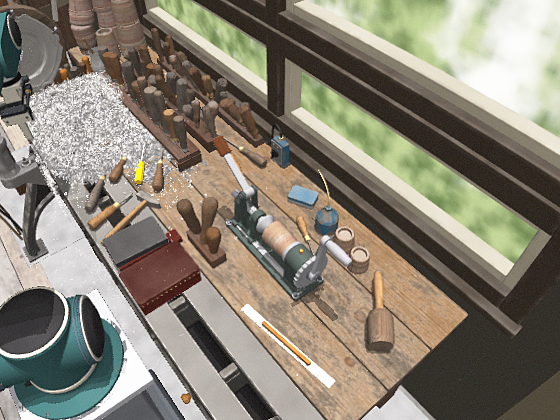

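View pics/top0.png

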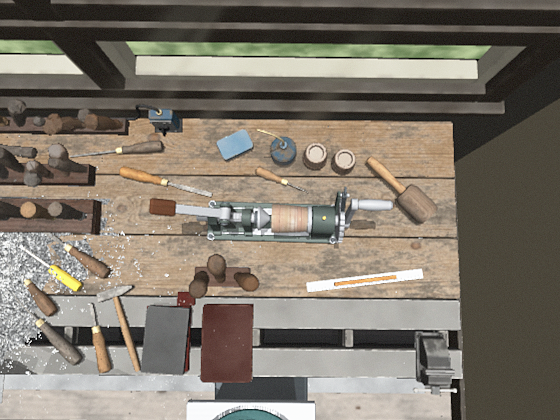

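View pics/wrist0.png

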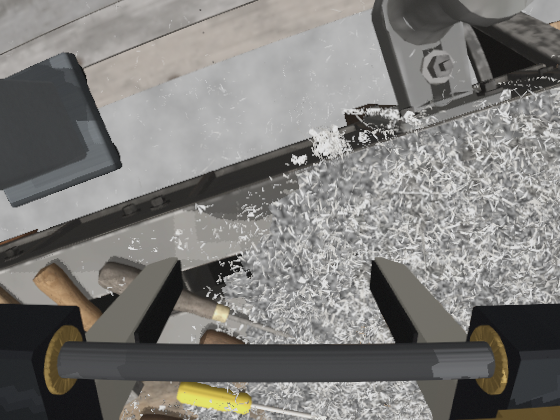

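The scene view shows the jig with its crank end at about (320,265). In the top view the wooden pad is at (162,207), the bed spans columns 207–355, and the crank handle is at (375,204). Now I'll measure.

```bash
cat > h.py <<'E'
import numpy as np,cv2
from scipy.spatial.transform import Rotation as R
def cloud(c):
    z=c["z_map"];h,w=z.shape;m=c["mtx"];u,v=np.meshgrid(np.arange(w),np.arange(h))
    p=cv2.undistortPoints(np.stack([u,v],-1).reshape(-1,1,2).astype(float),m,np.array([float(c["k1"]),0,0,0])).reshape(h,w,2)
    # k1 model
    P=np.dstack([p[...,0]*z,p[...,1]*z,z]); r=c["rotation"]; r=np.array(r)
    Rm=r if r.shape==(3,3) else R.from_quat(r).as_matrix()
    W=P@Rm.T+np.array(c["origin"]); W[z==0]=np.nan
    return W
E
python3 - <<'E'
from h import *
for n in("top","scene"):
    c=dict(np.load(n+"0.npz"));W=cloud(c);np.save(n+"W.npy",W)
    print(n,c["z_map"].shape)
    if n=="top":
        for u,v in[(155,207),(162,207),(170,207),(180,208),(200,212),(212,240),(348,240),(212,203),(345,204),(360,204),(375,204),(388,204),(275,218),(420,275)]: print((u,v),np.round(W[v,u],4))
    im=c["img"]
    cr=im[140:260,130:450] if n=="top" else im[120:320,180:400]
    cv2.imwrite(f"pics/{n}_crop.png",cv2.resize(cr,None,fx=2.5,fy=2.5,interpolation=cv2.INTER_CUBIC))
E
```

```text
top (420, 560)
(155, 207) [0.6018 0.1862 0.2619]
(162, 207) [0.6031 0.1743 0.2529]
(170, 207) [0.604  0.1591 0.2476]
(180, 208) [0.6046 0.1424 0.2288]
(200, 212) [0.5996 0.1044 0.2032]
(212, 240) [0.5497 0.1029 0.0267]
(348, 240) [ 0.5548 -0.2473  0.0009]
(212, 203) [0.6453 0.1063 0.0233]
(345, 204) [ 0.6266 -0.2173  0.1604]
(360, 204) [ 0.6162 -0.2381  0.2351]
(375, 204) [ 0.6162 -0.2694  0.2373]
(388, 204) [ 0.6169 -0.2974  0.2348]
(275, 218) [ 0.5961 -0.0579  0.1316]
(420, 275) [ 0.4664 -0.4318  0.0022]
scene (420, 560)
```

View pics/top_crop.png

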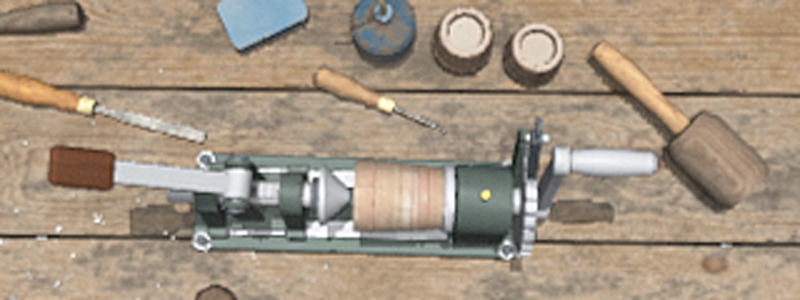

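View pics/scene_crop.png

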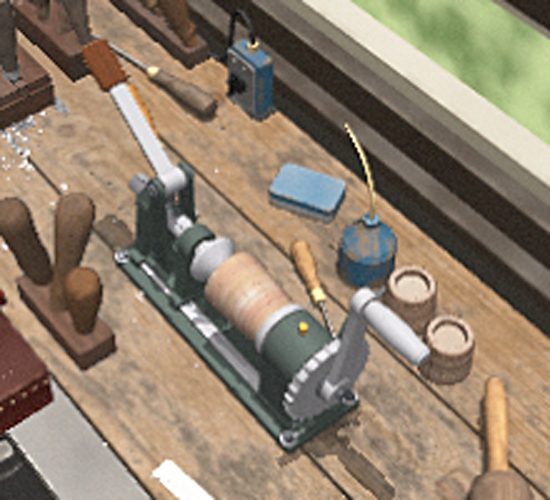

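The top crop shows the pad at crop px (80,168), the lever running right to the tailstock, the cup at (400,195) and the handle at (610,162). Next I'll fit the axis lines.

```bash
python3 - <<'E'
from h import *
c=dict(np.load("top0.npz"));W=np.load("topW.npy");im=c["img"].astype(int)
hsv=cv2.cvtColor(c["img"],cv2.COLOR_BGR2HSV)
u0=np.indices(W.shape[:2])
def box(v0,v1,uu0,uu1):
    m=np.zeros(W.shape[:2],bool);m[v0:v1,uu0:uu1]=1;return m
def rep(n,P):
    mu=P.mean(0);_,s,V=np.linalg.svd(P-mu);d=V[0];d=d*np.sign(d[1])
    print(n,len(P),"mean",mu.round(4),"min",P.min(0).round(4),"max",P.max(0).round(4),"dir",d.round(4),"yaw",round(np.arctan2(-d[0],d[1]),4))
rep("handle",W[box(195,215,352,400)&(W[...,2]>.222)])
pad=box(195,222,145,178)&(W[...,2]>.22)&(im[...,2]-im[...,0]>35)
rep("pad",W[pad]);rep("arm",W[box(195,225,178,228)&(W[...,2]>.17)])
# per-column pad middle
for n,(a,b),zt in(("handle",(352,396),.215),("pad",(148,178),.22),("lever",(178,226),.17),("cup",(272,310),.05),("head",(313,335),.05)):
    o=[]
    for u in range(a,b,3):
        col=W[190:245,u];ok=col[:,2]>zt
        P=col[ok]; 
        if len(P)<3: continue
        o.append([P[:,0].min(),P[:,0].max(),(P[:,0].min()+P[:,0].max())/2,np.median(P[:,1]),P[:,2].max()])
    o=np.array(o);print(n);print(o[::2].round(4)); k=np.polyfit(o[:,3],o[:,2],1);print("slope dx/dy",k.round(4))
E
```

```text
handle 435 mean [ 0.6148 -0.2626  0.2334] min [ 0.604  -0.3071  0.2225] max [ 0.6281 -0.2208  0.2415] dir [0.0179 0.9997 0.0145] yaw -0.0179
pad 387 mean [0.6036 0.1742 0.2527] min [0.587  0.1519 0.2326] max [0.6211 0.1988 0.2678] dir [0.0177 0.8328 0.5533] yaw -0.0213
arm 540 mean [0.6014 0.0939 0.196 ] min [0.5767 0.0487 0.1702] max [0.6246 0.1472 0.2353] dir [0.0226 0.8432 0.5371] yaw -0.0268
handle
[[ 0.6048  0.6273  0.616  -0.2211  0.2375]
 [ 0.6089  0.6224  0.6157 -0.2338  0.2415]
 [ 0.6065  0.6251  0.6158 -0.2469  0.2354]
 [ 0.6047  0.6276  0.6161 -0.2596  0.2381]
 [ 0.6047  0.6256  0.6151 -0.2722  0.238 ]
 [ 0.6046  0.6262  0.6154 -0.2852  0.2385]
 [ 0.6053  0.6242  0.6147 -0.2976  0.2353]]
slope dx/dy [0.0182 0.6202]
pad
[[0.5876 0.618  0.6028 0.1938 0.2667]
 [0.5882 0.6187 0.6034 0.1829 0.2626]
 [0.5872 0.6175 0.6024 0.1724 0.255 ]
 [0.5866 0.6197 0.6031 0.1619 0.2476]
 [0.5905 0.6163 0.6034 0.1511 0.2413]]
slope dx/dy [0.02   0.5997]
lever
[[0.5939 0.6132 0.6036 0.146  0.2338]
 [0.5928 0.612  0.6024 0.1349 0.2276]
 [0.5939 0.6106 0.6022 0.1239 0.2179]
 [0.5928 0.6121 0.6024 0.1124 0.2101]
 [0.5923 0.6111 0.6017 0.1008 0.2041]
 [0.5923 0.6099 0.6011 0.0889 0.1931]
 [0.5915 0.6118 0.6017 0.077  0.1869]
 [0.5811 0.6104 0.5958 0.0647 0.1779]]
slope dx/dy [0.0384 0.5977]
cup
[[ 0.5653  0.6321  0.5987 -0.0509  0.1371]
 [ 0.565   0.6318  0.5984 -0.0649  0.1387]
 [ 0.5657  0.6294  0.5975 -0.0788  0.1364]
 [ 0.5656  0.6305  0.5981 -0.0929  0.1364]
 [ 0.566   0.627   0.5965 -0.1069  0.1357]
 [ 0.5684  0.6248  0.5966 -0.121   0.1347]
 [ 0.5646  0.6278  0.5962 -0.1349  0.1355]]
slope dx/dy [0.0234 0.5996]
head
[[ 0.5607  0.6279  0.5943 -0.1465  0.1355]
 [ 0.5606  0.6281  0.5944 -0.1606  0.1377]
 [ 0.5606  0.6281  0.5944 -0.1747  0.1487]
 [ 0.5616  0.6254  0.5935 -0.1886  0.1382]]
slope dx/dy [-0.0445  0.5871]
```

```bash
cat >> h.py <<'E'
YAW=-0.021
JX=np.array([np.cos(YAW),np.sin(YAW),0]);JY=np.array([-np.sin(YAW),np.cos(YAW),0])
def pose(s): return np.array(s["position"]),R.from_quat(s["eef_rot"])
def delta(s,p,Rt=None):
    p0,r0=pose(s);d=r0.inv().apply(np.array(p)-p0)/.1
    a=np.zeros(3) if Rt is None else (r0.inv()*Rt).as_rotvec()/(2*np.pi)
    return d.round(3),a.round(4)
# target: y down, z along +-JX
def down(sgn): 
    y=np.array([0,0,-1.]);z=sgn*JX;x=np.cross(y,z);return R.from_matrix(np.column_stack([x,y,z]))
E
python3 - <<'E'
from h import *;from bench import *
s=state();p,r=pose(s);print(r.as_matrix().round(3))
for sg in(1,-1):print(sg,delta(s,[.603,.172,.30],down(sg)))
E
```

```text
[[ 0.948 -0.     0.319]
 [-0.319 -0.001  0.948]
 [-0.    -1.    -0.001]]
1 (array([ 5.166, -0.816, -3.195]), array([1.000e-04, 2.017e-01, 1.000e-04]))
-1 (array([ 5.166, -0.816, -3.195]), array([ 1.000e-04, -2.983e-01, -1.000e-04]))
```

Request:
carry_out(rows=[0.1,-0.2,-0.06,0,0.019,0,0.3,-0.4,-0.2,0,0.038,0,0.55,-0.6,-0.35,0,0.057,0,0.8,-0.8,-0.5,0,0.076,0,1,-0.9,-0.62,0,0.095,0], claw=0, squeeze=20)

```text
time_s: 0.57
position: [0.2914, 0.5479, 0.3112]
eef_rot: [-0.632, 0.316, -0.316, 0.633]
force: [0.6, 0.2, 0.2]
width: 0.0642
```

```bash
python3 - <<'E'
from h import *;from bench import *
s=state();print(s["time_s"],s["position"],s["width"],s["force"],delta(s,[.603,.172,.30],down(1)))
E
```

```text
0.5667 [0.29140421 0.54787311 0.31120902] 0.06418579184561317 [0.59214239 0.16800206 0.16707369] (array([4.877, 0.109, 0.239]), array([-0.0003,  0.1057, -0.0002]))
```

Request:
carry_out(rows=[0.2,0,0.01,0,0.019,0,0.4,0,0.02,0,0.038,0,0.6,0,0.03,0,0.057,0,0.8,0,0.04,0,0.076,0,1,0,0.05,0,0.095,0])

```text
time_s: 0.98
position: [0.3553, 0.4715, 0.3085]
eef_rot: [0.512, -0.488, 0.488, -0.511]
force: [0.0, 0.2, 0.1]
width: 0.0312
```

```bash
python3 - <<'E'
from h import *;from bench import *
s=state();print(s["time_s"],s["position"],s["width"],delta(s,[.603,.172,.30],down(1)))
E
```

```text
0.9833 [0.3553278  0.47154027 0.30846093] 0.03116067183673447 (array([3.107, 0.085, 2.335]), array([0.    , 0.0107, 0.    ]))
```

Tool x now points to about −y of the world, and tool z to +x.

Request:
carry_out(rows=[0.2,0,0.16,0,0.005,0,0.4,0,0.32,0,0.0107,0,0.6,0,0.48,0,0.0107,0,0.8,0,0.64,0,0.0107,0,1,0,0.8,0,0.0107,0])

```text
time_s: 1.4
position: [0.4406, 0.3756, 0.3085]
eef_rot: [-0.496, 0.504, -0.504, 0.496]
force: [0.4, 0.2, -0.3]
width: 0.001
```

Request:
carry_out(rows=[0.2,0,0.16,0,0,0,0.4,0,0.32,0,0,0,0.6,0,0.48,0,0,0,0.8,0,0.64,0,0,0,1,0,0.8,0,0,0])

```text
time_s: 1.82
position: [0.519, 0.2744, 0.3085]
eef_rot: [-0.496, 0.504, -0.504, 0.496]
force: [0.8, 0.7, 0.4]
width: 0.0001
```

```bash
python3 - <<'E'
from h import *;from bench import *
s=state();print(s["time_s"],s["position"],s["width"],delta(s,[.603,.172,.28],down(1)))
E
```

```text
1.8167 [0.51899481 0.27437404 0.30850524] 0.0001439194901389161 (array([1.011, 0.285, 0.855]), array([0.    , 0.0009, 0.    ]))
```

Request:
carry_out(rows=[0.2,0,0.16,0,0,0,0.4,0,0.32,0,0,0,0.6,0,0.48,0,0,0,0.8,0,0.64,0,0,0,0.94,0,0.8,0,0,0])

```text
time_s: 2.23
position: [0.5976, 0.1786, 0.3086]
eef_rot: [0.496, -0.504, 0.504, -0.496]
force: [0.1, 0.5, 0.2]
width: 0.0005
```

```bash
python3 - <<'E'
from h import *;from bench import *
c=camera("top");cv2.imwrite("pics/top1.png",cv2.resize(c["img"][140:260,130:450],None,fx=2.5,fy=2.5))
c=camera("scene");cv2.imwrite("pics/scene1.png",cv2.resize(c["img"][100:320,180:400],None,fx=2.5,fy=2.5))
s=state();print(s["time_s"],s["position"],s["force"],delta(s,[.603,.174,.262],down(1)))
E
```

```text
2.3333 [0.5984159  0.17827195 0.30777018] [ 0.43340859  0.86892129 -0.79536559] (array([0.042, 0.458, 0.047]), array([0.0001, 0.0006, 0.0001]))
```

View pics/scene1.png

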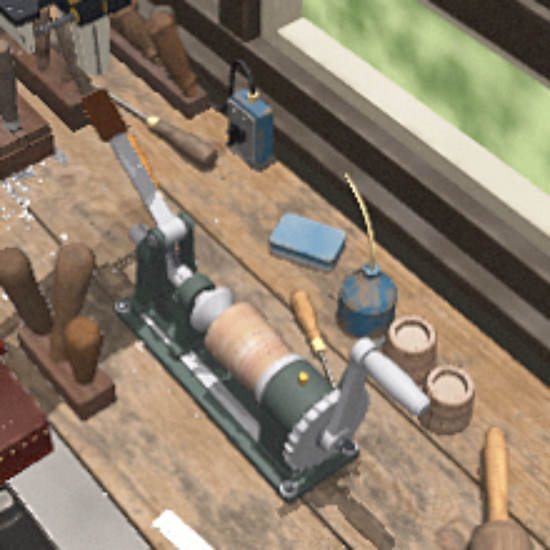

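The fingertips (95,55) are above the pad (100,110). I'll go down to just above it.

Request:
carry_out(rows=[0.02,0.1,0.02,0,0,0,0.03,0.2,0.04,0,0,0,0.04,0.3,0.045,0,0,0,0.04,0.4,0.045,0,0,0,0.04,0.45,0.045,0,0,0])

```text
time_s: 2.75
position: [0.6007, 0.1766, 0.2613]
eef_rot: [-0.497, 0.504, -0.503, 0.496]
force: [-0.8, -0.3, 0.6]
width: 0.0005
```

```bash
python3 - <<'E'
from h import *;from bench import *
s=state();print(s["time_s"],s["position"],s["force"])
for q in(0,.1,.2,.3,.4,.5,.53):
    a=.61-q;p=[.603+.02*(.145*np.cos(a)-.115),.060+.145*np.cos(a)-.007*np.sin(a),.162+.145*np.sin(a)+.007*np.cos(a)+.0075*np.tan(a)]
    print(q,np.round(p,4),delta(s,p)[0])
E
```

```text
2.75 [0.60071149 0.17661555 0.26134524] [-0.77580787 -0.34408372  0.592807  ]
0 [0.6031 0.1748 0.256 ] [0.017 0.053 0.024]
0.1 [0.6032 0.1831 0.2431] [-0.066  0.182  0.025]
0.2 [0.6034 0.1902 0.2295] [-0.136  0.319  0.025]
0.3 [0.6035 0.196  0.2153] [-0.194  0.46   0.026]
0.4 [0.6035 0.2004 0.2007] [-0.238  0.607  0.026]
0.5 [0.6036 0.2034 0.1857] [-0.268  0.756  0.026]
0.53 [0.6036 0.204  0.1812] [-0.274  0.802  0.026]
```

Request:
carry_out(rows=[0.0,0.08,0.02,0,0,0,-0.06,0.18,0.025,0,0,0,-0.1,0.26,0.025,0,0,0,-0.15,0.35,0.025,0,0,0,-0.18,0.42,0.025,0,0,0])

```text
time_s: 3.17
position: [0.6042, 0.1949, 0.2207]
eef_rot: [0.496, -0.504, 0.504, -0.496]
force: [1.6, -1.4, 3.2]
width: 0.0007
```

```bash
python3 - <<'E'
from h import *;from bench import *
c=camera("scene");cv2.imwrite("pics/scene2.png",cv2.resize(c["img"][100:320,180:400],None,fx=2.5,fy=2.5))
s=state();print(s["time_s"],s["position"],s["force"],s["wrist_torque"])
E
```

```text
3.2167 [0.60393651 0.19517192 0.21928155] [1.34699995 0.53441485 2.79889254] [ 0.01090643 -0.29889779 -0.0003846 ]
```

View pics/scene2.png

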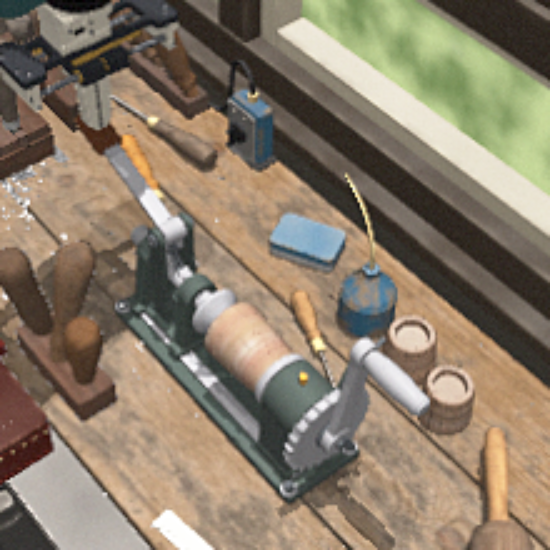

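The fingertips are pushing the pad down at (100,135), at about 3 N. I'll complete the stroke.

Request:
carry_out(rows=[-0.02,0.08,0,0,0,0,-0.05,0.16,0,0,0,0,-0.07,0.24,0,0,0,0,-0.08,0.31,0,0,0,0,-0.09,0.38,0,0,0,0])

```text
time_s: 3.63
position: [0.6044, 0.2036, 0.1831]
eef_rot: [-0.496, 0.504, -0.504, 0.496]
force: [0.0, 2.4, 4.0]
width: 0.0004
```

```bash
python3 - <<'E'
from h import *;from bench import *
c=camera("scene");cv2.imwrite("pics/scene3.png",cv2.resize(c["img"][100:320,180:400],None,fx=2.5,fy=2.5))
s=state();print(s["time_s"],s["position"],s["force"],s["wrist_torque"])
E
```

```text
3.6833 [0.60401694 0.20348436 0.18152924] [0.98432756 1.93329415 2.08309804] [ 0.2759336  -0.21820355 -0.03338244]
```

View pics/scene3.png

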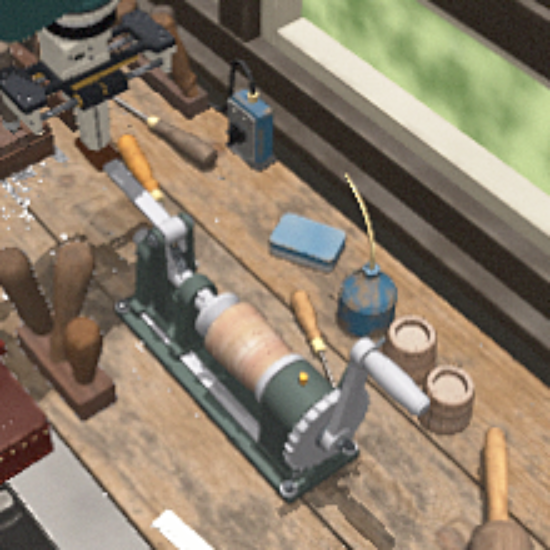

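The cone has advanced towards the cup at (215,310). I'll press a little further to make sure of the full stroke.

Request:
carry_out(rows=[0,0.01,0,0,0,0,0,0.02,0,0,0,0,0,0.03,0,0,0,0,0,0.035,0,0,0,0,0,0.035,0,0,0,0])

```text
time_s: 4.1
position: [0.6044, 0.2032, 0.1803]
eef_rot: [0.496, -0.504, 0.504, -0.496]
force: [-1.6, 2.1, 4.2]
width: 0.0002
```

Request:
carry_out(rows=[0,0.01,0,0,0,0,0,0.02,0,0,0,0,0,0.03,0,0,0,0,0,0.03,0,0,0,0,0,0.03,0,0,0,0])

```text
time_s: 4.52
position: [0.6045, 0.2033, 0.1782]
eef_rot: [0.496, -0.504, 0.504, -0.497]
force: [-4.3, 1.0, 11.9]
width: 0.0001
```

The force is 11.9 N at z ≈ 0.178, so that's the bottom stop. Letting it rise, following the arc.

Request:
carry_out(rows=[0.03,-0.16,0,0,0,0,0.07,-0.34,0,0,0,0,0.13,-0.54,0,0,0,0,0.2,-0.72,0,0,0,0,0.27,-0.9,0,0,0,0])

```text
time_s: 4.93
position: [0.6039, 0.1756, 0.2676]
eef_rot: [0.496, -0.504, 0.504, -0.496]
force: [-0.1, -0.6, -0.6]
width: 0.0005
```

Request:
carry_out(rows=[0.01,0,0,0,0,0,0.01,0,0,0,0,0,0.01,0,0,0,0,0,0.01,0,0,0,0,0,0.01,0,0,0,0,0])

```text
time_s: 5.35
position: [0.6037, 0.1754, 0.2658]
eef_rot: [-0.497, 0.504, -0.503, 0.496]
force: [0.0, 0.0, -0.2]
width: 0.0005
```

```bash
python3 - <<'E'
from h import *;from bench import *
c=camera("scene");cv2.imwrite("pics/scene4.png",cv2.resize(c["img"][100:320,180:400],None,fx=2.5,fy=2.5))
s=state();print(s["time_s"],s["position"],s["force"],s["wrist_torque"])
E
```

```text
5.4 [0.60371938 0.1753863  0.26609047] [ 0.24725907 -0.40125418  0.07425616] [-0.05606569  0.04707821  0.0064645 ]
```

View pics/scene4.png

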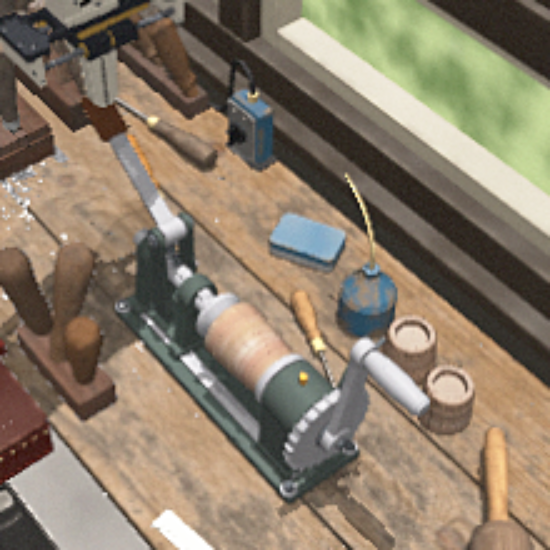

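The lever is back up (pad at (103,118), no contact force). Stroke 2.

Request:
carry_out(rows=[0.0,0.1,0,0,0,0,-0.04,0.18,0,0,0,0,-0.08,0.26,0,0,0,0,-0.12,0.33,0,0,0,0,-0.15,0.4,0,0,0,0])

```text
time_s: 5.82
position: [0.6041, 0.1907, 0.2263]
eef_rot: [0.496, -0.504, 0.504, -0.496]
force: [1.2, -0.4, 3.5]
width: 0.0006
```

Request:
carry_out(rows=[-0.01,0.04,0,0,0,0,-0.02,0.08,0,0,0,0,-0.035,0.12,0,0,0,0,-0.045,0.16,0,0,0,0,-0.06,0.2,0,0,0,0])

```text
time_s: 6.23
position: [0.6043, 0.1964, 0.207]
eef_rot: [-0.496, 0.504, -0.504, 0.496]
force: [-0.8, 1.0, 4.9]
width: 0.0004
```

Request:
carry_out(rows=[-0.01,0.04,0,0,0,0,-0.02,0.08,0,0,0,0,-0.03,0.12,0,0,0,0,-0.04,0.16,0,0,0,0,-0.045,0.19,0,0,0,0])

```text
time_s: 6.65
position: [0.6043, 0.2008, 0.1876]
eef_rot: [-0.496, 0.504, -0.504, 0.496]
force: [1.0, 2.5, 3.9]
width: 0.0003
```

Still moving freely (q≈0.49). On to the bottom.

Request:
carry_out(rows=[-0.01,0.03,0,0,0,0,-0.015,0.06,0,0,0,0,-0.02,0.08,0,0,0,0,-0.02,0.1,0,0,0,0,-0.02,0.11,0,0,0,0])

```text
time_s: 7.07
position: [0.6044, 0.2025, 0.1781]
eef_rot: [0.496, -0.504, 0.504, -0.496]
force: [-5.1, -3.7, 17.7]
width: 0.0002
```

```bash
python3 - <<'E'
from h import *;from bench import *
c=camera("scene");cv2.imwrite("pics/scene5.png",cv2.resize(c["img"][190:310,230:350],None,fx=5,fy=5,interpolation=cv2.INTER_CUBIC))
s=state();print(s["time_s"],s["position"],s["force"],s["wrist_torque"])
E
```

```text
7.1167 [0.60441749 0.20249501 0.17819587] [-3.88152524 -3.85455374 10.42895384] [-6.51640947e-01  7.66191973e-01 -7.61179197e-04]
```

View pics/scene5.png

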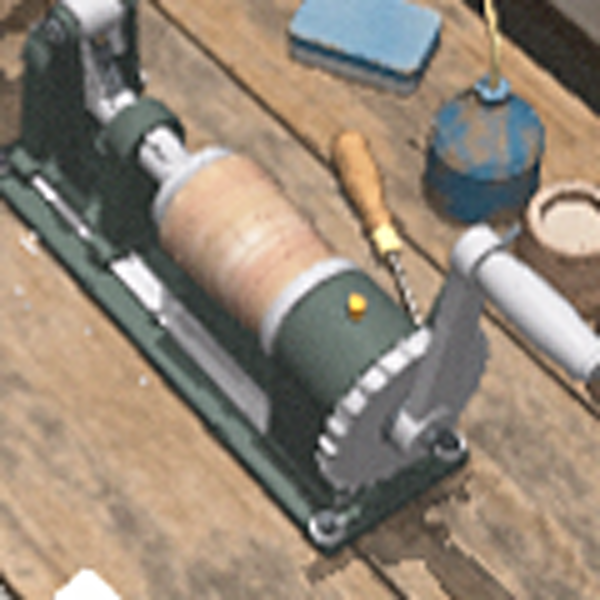

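Bottom stop again, at the same z as stroke 1. The cone is almost in the mouth at (190,190). Let the lever up, then stroke 3.

Request:
carry_out(rows=[0.03,-0.16,0,0,0,0,0.07,-0.34,0,0,0,0,0.13,-0.54,0,0,0,0,0.2,-0.72,0,0,0,0,0.27,-0.9,0,0,0,0])

```text
time_s: 7.53
position: [0.6038, 0.1755, 0.2677]
eef_rot: [-0.496, 0.504, -0.504, 0.496]
force: [-0.2, -0.2, 0.7]
width: 0.0004
```

Request:
carry_out(rows=[0.01,0,0,0,0,0,0.01,0,0,0,0,0,0.01,0,0,0,0,0,0.01,0,0,0,0,0,0.01,0,0,0,0,0])

```text
time_s: 7.95
position: [0.6036, 0.175, 0.2658]
eef_rot: [-0.497, 0.504, -0.503, 0.496]
force: [-0.5, -0.2, 0.6]
width: 0.0005
```

Request:
carry_out(rows=[0.0,0.1,0,0,0,0,-0.04,0.18,0,0,0,0,-0.08,0.26,0,0,0,0,-0.11,0.32,0,0,0,0,-0.13,0.36,0,0,0,0])

```text
time_s: 8.37
position: [0.604, 0.1883, 0.2301]
eef_rot: [-0.496, 0.504, -0.504, 0.496]
force: [0.6, 0.2, 4.0]
width: 0.0004
```

Request:
carry_out(rows=[-0.01,0.03,0,0,0,0,-0.02,0.06,0,0,0,0,-0.03,0.09,0,0,0,0,-0.04,0.11,0,0,0,0,-0.05,0.13,0,0,0,0])

```text
time_s: 8.78
position: [0.6042, 0.1928, 0.2183]
eef_rot: [0.496, -0.504, 0.504, -0.496]
force: [-0.9, -0.5, 5.4]
width: 0.0007
```

Request:
carry_out(rows=[-0.01,0.02,0,0,0,0,-0.02,0.04,0,0,0,0,-0.03,0.06,0,0,0,0,-0.03,0.08,0,0,0,0,-0.03,0.1,0,0,0,0])

```text
time_s: 9.2
position: [0.6043, 0.196, 0.2086]
eef_rot: [-0.496, 0.504, -0.504, 0.497]
force: [-0.7, 2.9, 8.9]
width: 0.0002
```

Request:
carry_out(rows=[-0.005,0.01,0,0,0,0,-0.01,0.02,0,0,0,0,-0.015,0.03,0,0,0,0,-0.015,0.04,0,0,0,0,-0.015,0.05,0,0,0,0])

```text
time_s: 9.62
position: [0.6044, 0.1975, 0.2037]
eef_rot: [0.496, -0.504, 0.504, -0.497]
force: [-1.9, 2.7, 8.0]
width: 0.0009
```

Request:
carry_out(rows=[-0.005,0.01,0,0,0,0,-0.01,0.02,0,0,0,0,-0.015,0.03,0,0,0,0,-0.015,0.04,0,0,0,0,-0.015,0.05,0,0,0,0])

```text
time_s: 10.03
position: [0.6044, 0.1989, 0.1987]
eef_rot: [0.496, -0.504, 0.504, -0.497]
force: [-1.2, 2.0, 9.7]
width: 0.0004
```

Request:
carry_out(rows=[-0.002,0.01,0,0,0,0,-0.004,0.02,0,0,0,0,-0.006,0.03,0,0,0,0,-0.008,0.04,0,0,0,0,-0.01,0.04,0,0,0,0])

```text
time_s: 10.45
position: [0.6044, 0.2, 0.1945]
eef_rot: [0.496, -0.504, 0.504, -0.497]
force: [0.2, -0.2, 7.9]
width: 0.0002
```

```bash
python3 - <<'E'
from h import *;from bench import *
c=camera("scene");cv2.imwrite("pics/scene6.png",cv2.resize(c["img"][190:310,230:350],None,fx=5,fy=5,interpolation=cv2.INTER_CUBIC))
s=state();print(s["time_s"],s["position"],s["force"],s["wrist_torque"])
E
```

```text
10.5 [0.60441959 0.1999319  0.19464176] [-0.14072753  0.47354142  8.38647991] [0.09617343 0.2767096  0.01626829]
```

View pics/scene6.png

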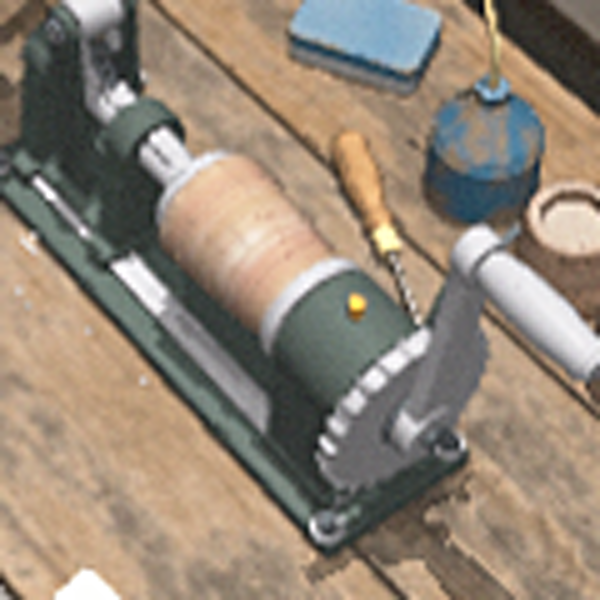

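The cone has moved slightly further in and the force is a steady 8 N, not solid yet. Continuing in small steps.

Request:
carry_out(rows=[-0.002,0.01,0,0,0,0,-0.004,0.02,0,0,0,0,-0.006,0.03,0,0,0,0,-0.008,0.04,0,0,0,0,-0.01,0.04,0,0,0,0])

```text
time_s: 10.92
position: [0.6044, 0.2009, 0.1905]
eef_rot: [0.496, -0.504, 0.504, -0.496]
force: [-0.3, 0.0, 7.3]
width: 0.0004
```

Request:
carry_out(rows=[-0.002,0.01,0,0,0,0,-0.004,0.02,0,0,0,0,-0.006,0.03,0,0,0,0,-0.008,0.04,0,0,0,0,-0.01,0.04,0,0,0,0])

```text
time_s: 11.33
position: [0.6045, 0.2015, 0.1876]
eef_rot: [0.496, -0.503, 0.504, -0.496]
force: [-5.6, -6.7, 17.2]
width: 0.0005
```

Request:
carry_out(rows=[0,0.01,0,0,0,0,0,0.01,0,0,0,0,0,0.01,0,0,0,0,0,0.01,0,0,0,0,0,0.01,0,0,0,0])

```text
time_s: 11.75
position: [0.6045, 0.2016, 0.187]
eef_rot: [0.496, -0.503, 0.504, -0.497]
force: [-5.5, -4.5, 17.3]
width: 0.0006
```

```bash
python3 - <<'E'
from h import *;from bench import *
c=camera("scene");cv2.imwrite("pics/scene7.png",cv2.resize(c["img"][190:310,230:350],None,fx=5,fy=5,interpolation=cv2.INTER_CUBIC))
s=state();print(s["time_s"],s["position"],s["force"],s["wrist_torque"])
E
```

```text
11.8 [0.60453027 0.20154451 0.18701027] [-4.44057097 -3.51720928 16.97537815] [-0.64686956  0.67234199 -0.00304342]
```

View pics/scene7.png

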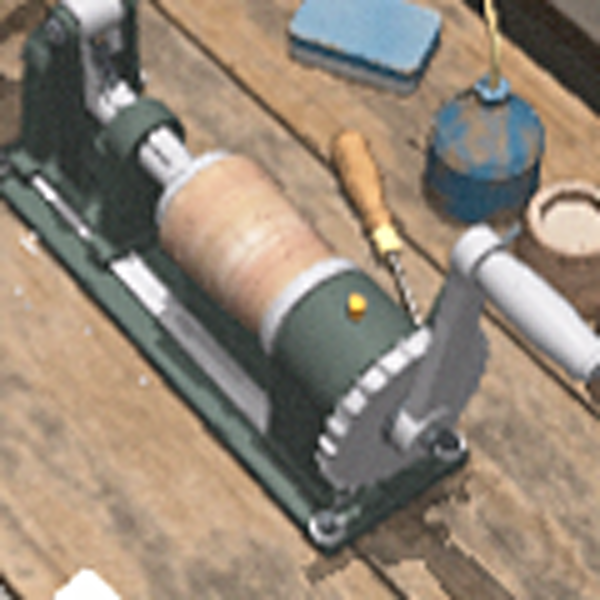

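The lever is solid at z = 0.187 with 17 N (the free bottom was 0.178), and the cone is seated at (190,185). Letting it up.

Request:
carry_out(rows=[0.02,-0.12,0,0,0,0,0.07,-0.3,0,0,0,0,0.13,-0.48,0,0,0,0,0.2,-0.66,0,0,0,0,0.26,-0.85,0,0,0,0])

```text
time_s: 12.22
position: [0.6037, 0.1753, 0.2703]
eef_rot: [-0.497, 0.504, -0.504, 0.496]
force: [-0.0, 0.3, 0.1]
width: 0.0006
```

Request:
carry_out(rows=[0,-0.12,0,0,0,0,0,-0.3,0,0,0,0,0,-0.48,0,0,0,0,0.1,-0.6,0,0,0,0,0.3,-0.7,0,0,0,0])

```text
time_s: 12.63
position: [0.6034, 0.1465, 0.3406]
eef_rot: [-0.497, 0.503, -0.503, 0.497]
force: [0.3, 0.5, -0.2]
width: 0.0006
```

```bash
python3 - <<'E'
from h import *;from bench import *
s=state();print(s["time_s"],s["position"],s["force"],delta(s,[.6155,-.271,.335],down(1)))
c=camera("scene");cv2.imwrite("pics/scene8.png",cv2.resize(c["img"][100:320,180:400],None,fx=2.5,fy=2.5))
E
```

```text
12.6333 [0.6034492 0.1465114 0.3406122] [ 0.25937117  0.45227096 -0.19244449] (array([4.173, 0.055, 0.175]), array([ 0.    ,  0.0013, -0.    ]))
```

View pics/scene8.png

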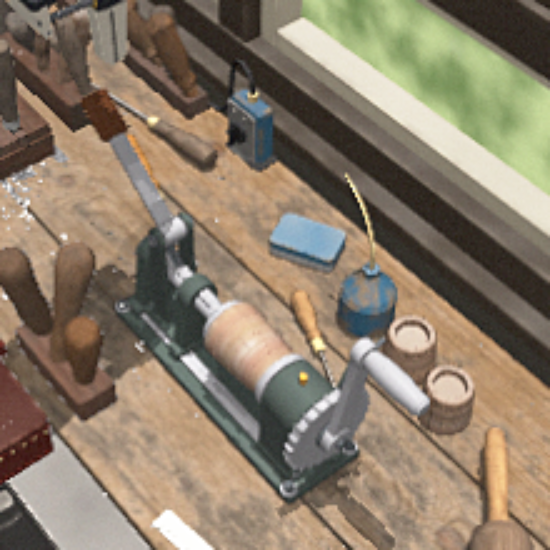

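The lever is up at (105,115) and the cone sits in the mouth. Now to the crank handle.

Request:
carry_out(rows=[0.2,0,0,0,0,0,0.4,0,0.01,0,0,0,0.6,0,0.02,0,0,0,0.8,0,0.03,0,0,0,1,0,0.04,0,0.0013,0], claw=0.65)

```text
time_s: 13.1
position: [0.6058, 0.0444, 0.3395]
eef_rot: [-0.494, 0.506, -0.506, 0.494]
force: [0.5, -0.5, 0.2]
width: 0.0291
```

Request:
carry_out(rows=[0.2,0,0,0,0,0,0.4,0,0.01,0,0,0,0.6,0,0.02,0,0,0,0.8,0,0.03,0,0,0,1,0,0.04,0,0,0])

```text
time_s: 13.52
position: [0.6074, -0.0557, 0.3395]
eef_rot: [-0.494, 0.506, -0.506, 0.494]
force: [0.5, 0.5, 0.8]
width: 0.0595
```

Request:
carry_out(rows=[0.2,0,0,0,0,0,0.4,0,0.01,0,0,0,0.6,0,0.02,0,0,0,0.8,0,0.03,0,0,0,1,0,0.04,0,0,0])

```text
time_s: 13.93
position: [0.6091, -0.1558, 0.3395]
eef_rot: [-0.494, 0.506, -0.506, 0.494]
force: [-0.7, -0.2, 0.6]
width: 0.0602
```

Request:
carry_out(rows=[0.2,0,0,0,0,0,0.4,0,0.01,0,0,0,0.6,0,0.02,0,0,0,0.8,0,0.03,0,0,0,1,0,0.04,0,0,0])

```text
time_s: 14.35
position: [0.6107, -0.2559, 0.3394]
eef_rot: [-0.494, 0.506, -0.506, 0.494]
force: [0.8, -0.0, 0.5]
width: 0.0605
```

```bash
python3 - <<'E'
from h import *;from bench import *
c=camera("wrist");cv2.imwrite("pics/wrist1.png",c["img"]);np.savez("wrist1.npz",**c)
s=state();print(s["time_s"],s["position"],s["width"],s["force"],delta(s,[.6155,-.271,.335],down(1)))
W=cloud(c);np.save("wristW.npy",W)
for v in range(100,420,20): print(v,[tuple(np.round(W[v,u],3)) for u in (240,276,310)])
E
```

```text
14.4 [ 0.61049463 -0.25874658  0.33884884] 0.06040090576215501 [-0.83342824 -3.15759277  0.42549054] (array([0.121, 0.038, 0.053]), array([ 0.0002, -0.0007,  0.0001]))
100 [(np.float64(0.578), np.float64(-0.174), np.float64(0.127)), (np.float64(0.613), np.float64(-0.175), np.float64(0.129)), (np.float64(0.657), np.float64(-0.175), np.float64(-0.001))]
120 [(np.float64(0.577), np.float64(-0.193), np.float64(0.128)), (np.float64(0.612), np.float64(-0.194), np.float64(0.129)), (np.float64(0.657), np.float64(-0.201), np.float64(-0.0))]
140 [(np.float64(0.578), np.float64(-0.21), np.float64(0.149)), (np.float64(0.612), np.float64(-0.211), np.float64(0.15)), (np.float64(0.641), np.float64(-0.208), np.float64(0.181))]
160 [(np.float64(0.562), np.float64(-0.253), np.float64(-0.003)), (np.float64(0.612), np.float64(-0.219), np.float64(0.223)), (np.float64(0.657), np.float64(-0.254), np.float64(0.0))]
180 [(np.float64(0.561), np.float64(-0.28), np.float64(-0.0)), (np.float64(0.611), np.float64(-0.232), np.float64(0.234)), (np.float64(0.657), np.float64(-0.282), np.float64(-0.0))]
200 [(np.floa
[... 1313 characters left out ...]
.78), np.float64(-0.333)), (np.float64(0.599), np.float64(-0.78), np.float64(-0.33)), (np.float64(0.688), np.float64(-0.78), np.float64(-0.328))]
360 [(np.float64(0.604), np.float64(-0.228), np.float64(0.439)), (np.float64(0.611), np.float64(-0.227), np.float64(0.44)), (np.float64(0.618), np.float64(-0.227), np.float64(0.441))]
380 [(np.float64(0.604), np.float64(-0.231), np.float64(0.441)), (np.float64(0.611), np.float64(-0.231), np.float64(0.442)), (np.float64(0.619), np.float64(-0.232), np.float64(0.441))]
400 [(np.float64(0.522), np.float64(-0.78), np.float64(-0.121)), (np.float64(0.599), np.float64(-0.782), np.float64(-0.122)), (np.float64(0.671), np.float64(-0.782), np.float64(-0.12))]
```

View pics/wrist1.png

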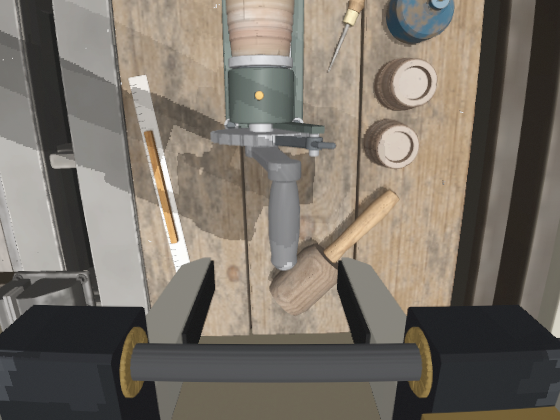

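The wrist view shows the handle from (285,165) to (285,268), and the mallet, low on the bench, at (310,280). I'll refine the handle.

```bash
python3 - <<'E'
from h import *
W=np.load("wristW.npy")
for v in range(155,275,6):
    r=W[v,240:330];ok=(r[:,2]>.2)&(r[:,2]<.26)
    if ok.sum()>2: P=r[ok];print(v,"x",P[:,0].min().round(4),P[:,0].max().round(4),((P[:,0].min()+P[:,0].max())/2).round(4),"w",np.ptp(P[:,0]).round(4),"y",np.median(P[:,1]).round(4),"z",P[:,2].max().round(4))
# headstock / cup axis
for v in (20,40,80,100,115):
    r=W[v,200:320];ok=(r[:,2]>.06)
    P=r[ok];print(v,((P[:,0].min()+P[:,0].max())/2).round(4),np.ptp(P[:,0]).round(4),np.median(P[:,1]).round(4))
E
```

```text
161 x 0.6034 0.6298 0.6166 w 0.0265 y -0.2188 z 0.2288
167 x 0.6041 0.6297 0.6169 w 0.0256 y -0.2221 z 0.2371
173 x 0.6054 0.6297 0.6176 w 0.0243 y -0.2266 z 0.2359
179 x 0.6068 0.6279 0.6174 w 0.0211 y -0.231 z 0.2376
185 x 0.6074 0.6265 0.6169 w 0.0192 y -0.2364 z 0.2332
191 x 0.6065 0.6273 0.6169 w 0.0208 y -0.2407 z 0.2353
197 x 0.6055 0.628 0.6167 w 0.0225 y -0.2453 z 0.2343
203 x 0.6055 0.6289 0.6172 w 0.0235 y -0.25 z 0.2357
209 x 0.6045 0.6287 0.6166 w 0.0242 y -0.2544 z 0.2358
215 x 0.6043 0.6288 0.6165 w 0.0244 y -0.2592 z 0.2367
221 x 0.6042 0.6286 0.6164 w 0.0245 y -0.264 z 0.2362
227 x 0.604 0.6287 0.6163 w 0.0247 y -0.2688 z 0.2363
233 x 0.6039 0.6288 0.6163 w 0.0249 y -0.2739 z 0.2359
239 x 0.6046 0.6278 0.6162 w 0.0232 y -0.2788 z 0.2361
245 x 0.6052 0.6269 0.6161 w 0.0217 y -0.284 z 0.2355
251 x 0.6059 0.6261 0.616 w 0.0202 y -0.2893 z 0.2347
257 x 0.6057 0.6261 0.6159 w 0.0204 y -0.2946 z 0.2349
263 x 0.6065 0.6252 0.6158 w 0.0187 y -0.2996 z 0.234
269 x 0.6128 0.6185 0.6157 w 0.0057 y -0.3059 z 0.2311
20 0.5984 0.0635 -0.1016
40 0.5983 0.0618 -0.1189
80 0.5975 0.0663 -0.1556
100 0.5974 0.0661 -0.1742
115 0.597 0.0665 -0.1883
```

Request:
carry_out(rows=[0.05,0.1,0.02,0,0,0,0.1,0.3,0.04,0,0,0,0.112,0.55,0.052,0,-0.0007,0,0.112,0.75,0.055,0,-0.0007,0,0.112,0.85,0.055,0,-0.0007,0])

```text
time_s: 14.82
position: [0.6156, -0.2652, 0.251]
eef_rot: [-0.496, 0.506, -0.503, 0.495]
force: [0.7, 0.3, -0.9]
width: 0.0602
```

```bash
python3 - <<'E'
from h import *;from bench import *
s=state();print(s["time_s"],s["position"],s["width"],s["force"],delta(s,[.616,-.270,.204],down(1)))
E
```

```text
14.8167 [ 0.61557225 -0.26524907  0.25096426] 0.060230344632955284 [ 0.72984542  0.34294608 -0.85320245] (array([0.048, 0.47 , 0.007]), array([ 0.0006,  0.0004, -0.0003]))
```

Request:
carry_out(rows=[0.02,0.1,0.005,0,0,0,0.03,0.2,0.007,0,0,0,0.03,0.3,0.007,0,0,0,0.03,0.4,0.007,0,0,0,0.03,0.45,0.007,0,0,0])

```text
time_s: 15.23
position: [0.6168, -0.2688, 0.2088]
eef_rot: [-0.495, 0.505, -0.504, 0.495]
force: [-0.2, 0.5, 0.1]
width: 0.0606
```

```bash
python3 - <<'E'
from h import *;from bench import *
c=camera("wrist");cv2.imwrite("pics/wrist2.png",c["img"])
s=state();print(s["time_s"],s["position"],s["width"],s["force"],delta(s,[.616,-.270,.204],down(1)))
E
```

```text
15.2833 [ 0.61658496 -0.26864203  0.20822995] 0.06006505940104561 [-0.13651886 -0.30436054 -1.30604372] (array([ 0.014,  0.042, -0.006]), array([ 0.0002,  0.0004, -0.0001]))
```

View pics/wrist2.png

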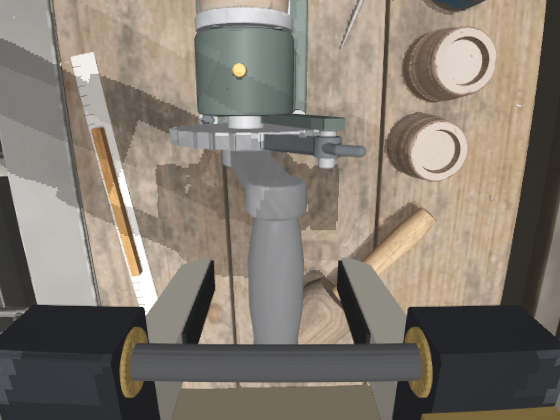

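The handle lies between the fingers at (276,300). Lower 4 mm and close.

Request:
carry_out(rows=[0,0.02,-0.005,0,0,0,0,0.04,-0.005,0,0,0,0,0.04,-0.005,0,0,0,0,0.04,-0.005,0,0,0,0,0.04,-0.005,0,0,0], claw=0, squeeze=25)

```text
time_s: 15.7
position: [0.6165, -0.2689, 0.2066]
eef_rot: [0.495, -0.504, 0.505, -0.495]
force: [0.3, 0.0, -0.0]
width: 0.0316
```

Request:
carry_out(rows=[0,0,0,0,0,0,0,0,0,0,0,0,0,0,0,0,0,0,0,0,0,0,0,0,0,0,0,0,0,0])

```text
time_s: 16.12
position: [0.6165, -0.2689, 0.2065]
eef_rot: [0.495, -0.505, 0.505, -0.495]
force: [1.3, 0.8, 3.3]
width: 0.0227
```

```bash
python3 - <<'E'
from h import *;from bench import *
s=state();print(s["time_s"],s["position"],s["width"],s["force"],s["wrist_torque"])
p,r=pose(s);print(r.as_matrix().round(3))
for q in (0,.1,.2,.297,.4,.5,.6,.7,.8,.9,1.0,1.05,1.083):
    a=.175-q;off=.125*(np.sin(a)-np.sin(.175));dz=.125*(np.cos(a)-np.cos(.175))
    print(q,(r.inv().apply(JX*off+[0,0,dz])/.1).round(3))
E
```

```text
16.1167 [ 0.61651382 -0.26889332  0.20645069] 0.022702142135818837 [1.30434037 0.82773091 3.25090645] [-0.05074928 -0.0454652   0.00961689]
[[-0.019  0.     1.   ]
 [-1.    -0.    -0.019]
 [ 0.    -1.     0.   ]]
0 [0. 0. 0.]
0.1 [-0.    -0.016 -0.124]
0.2 [-0.001 -0.019 -0.249]
0.297 [-0.001 -0.01  -0.37 ]
0.4 [-0.001  0.012 -0.497]
0.5 [-0.001  0.046 -0.617]
0.6 [-0.002  0.092 -0.733]
0.7 [-0.002  0.149 -0.844]
0.8 [-0.002  0.217 -0.949]
0.9 [-0.002  0.295 -1.047]
1.0 [-0.003  0.382 -1.136]
1.05 [-0.003  0.429 -1.177]
1.083 [-0.003  0.461 -1.203]
```

```bash
cat > rows.py <<'E'
import numpy as np,sys
a,b=float(sys.argv[1]),float(sys.argv[2])
f=lambda q:np.array([-1.25*np.cos(.175-q),1.25*np.sin(.175-q)])
print([ (np.round(f(a+(b-a)*k/5)-f(a),3)).tolist() for k in range(1,6)])
E
for x in "0 .26" ".26 .52" ".52 .74" ".74 .9" ".9 1.0" "1.0 1.06" "1.06 1.12"; do python3 rows.py $x; done
cat > q.py <<'E'
from h import *;from bench import *
s=state();p,_=pose(s)
S0=np.array([.6165,-.2689,.2065]);d=p-S0;x=d@JX+.125*np.sin(.175);z=d[2]+.125*np.cos(.175)
print(round(s["time_s"],2),"q",round(.175-np.arctan2(x,z),4),"r",round(np.hypot(x,z),4),s["position"].round(4) if hasattr(s["position"],'round') else s["position"],np.round(s["force"],1),s["width"])
E
```

```text
[[-0.01, -0.064], [-0.016, -0.129], [-0.019, -0.194], [-0.018, -0.259], [-0.015, -0.324]]
[[0.007, -0.065], [0.018, -0.129], [0.032, -0.192], [0.049, -0.255], [0.069, -0.317]]
[[0.02, -0.051], [0.042, -0.102], [0.066, -0.151], [0.092, -0.199], [0.121, -0.247]]
[[0.022, -0.033], [0.045, -0.066], [0.069, -0.098], [0.094, -0.129], [0.12, -0.16]]
[[0.017, -0.019], [0.034, -0.037], [0.051, -0.055], [0.069, -0.072], [0.087, -0.089]]
[[0.011, -0.01], [0.022, -0.02], [0.034, -0.03], [0.045, -0.04], [0.057, -0.049]]
[[0.012, -0.009], [0.023, -0.019], [0.035, -0.028], [0.047, -0.037], [0.059, -0.046]]
```

Turning the crank over, first pitch.

Request:
carry_out(rows=[0,-0.01,-0.064,0,0,0,0,-0.016,-0.129,0,0,0,0,-0.019,-0.194,0,0,0,0,-0.018,-0.259,0,0,0,0,-0.015,-0.324,0,0,0])

```text
time_s: 16.53
position: [0.5833, -0.2682, 0.2078]
eef_rot: [0.495, -0.505, 0.505, -0.495]
force: [1.7, 0.6, 0.0]
width: 0.0226
```

```bash
python3 q.py
```

```text
16.53 q 0.267 r 0.1249 [ 0.5833 -0.2682  0.2078] [1.7 0.6 0. ] 0.02255732183403991
```

Request:
carry_out(rows=[0,0.007,-0.065,0,0,0,0,0.018,-0.129,0,0,0,0,0.032,-0.192,0,0,0,0,0.049,-0.255,0,0,0,0,0.069,-0.317,0,0,0])

```text
time_s: 16.95
position: [0.5515, -0.2676, 0.2006]
eef_rot: [-0.495, 0.505, -0.505, 0.495]
force: [-2.7, 1.1, 3.3]
width: 0.0231
```

```bash
python3 q.py
```

```text
16.95 q 0.5283 r 0.1249 [ 0.5515 -0.2676  0.2006] [-2.7  1.1  3.3] 0.02313489470752075
```

Request:
carry_out(rows=[0,0.02,-0.051,0,0,0,0,0.042,-0.102,0,0,0,0,0.066,-0.151,0,0,0,0,0.092,-0.199,0,0,0,0,0.121,-0.247,0,0,0])

```text
time_s: 17.37
position: [0.5272, -0.2671, 0.1884]
eef_rot: [-0.495, 0.505, -0.505, 0.495]
force: [-1.1, 2.2, 3.7]
width: 0.0231
```

```bash
python3 q.py; python3 - <<'E'
from bench import *;import cv2
c=camera("scene");cv2.imwrite("pics/scene9.png",cv2.resize(c["img"][190:310,250:370],None,fx=5,fy=5,interpolation=cv2.INTER_CUBIC))
E
```

```text
17.37 q 0.7471 r 0.1249 [ 0.5272 -0.2671  0.1884] [-1.1  2.2  3.7] 0.023073431544283762
```

View pics/scene9.png

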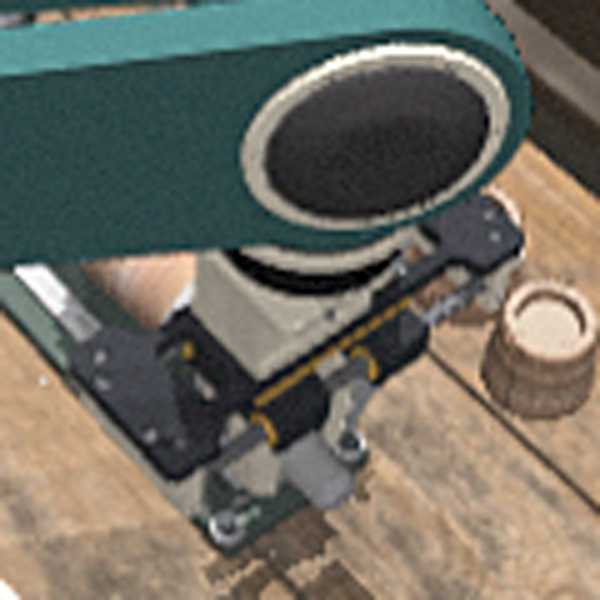

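The handle comes along in the gripper at (320,470), forces are low, and q≈0.75.

Request:
carry_out(rows=[0,0.022,-0.033,0,0,0,0,0.045,-0.066,0,0,0,0,0.069,-0.098,0,0,0,0,0.094,-0.129,0,0,0,0,0.12,-0.16,0,0,0])

```text
time_s: 17.83
position: [0.511, -0.2668, 0.176]
eef_rot: [-0.495, 0.505, -0.504, 0.495]
force: [-2.9, 2.2, 2.5]
width: 0.0231
```

Request:
carry_out(rows=[0,0.017,-0.019,0,0,0,0,0.034,-0.037,0,0,0,0,0.051,-0.055,0,0,0,0,0.069,-0.072,0,0,0,0,0.087,-0.089,0,0,0])

```text
time_s: 18.25
position: [0.5027, -0.2666, 0.1677]
eef_rot: [0.495, -0.505, 0.505, -0.495]
force: [-1.2, 1.7, 1.2]
width: 0.0228
```

```bash
python3 q.py
```

```text
18.25 q 1.0044 r 0.1248 [ 0.5027 -0.2666  0.1677] [-1.2  1.7  1.2] 0.02278681328770601
```

Request:
carry_out(rows=[0,0.01,-0.009,0,0,0,0,0.02,-0.017,0,0,0,0,0.028,-0.025,0,0,0,0,0.028,-0.025,0,0,0,0,0.028,-0.025,0,0,0])

```text
time_s: 18.67
position: [0.5001, -0.2666, 0.1648]
eef_rot: [-0.495, 0.505, -0.504, 0.495]
force: [-1.8, 2.4, -2.3]
width: 0.0228
```

```bash
python3 q.py; python3 - <<'E'
from bench import *;import cv2
c=camera("top");cv2.imwrite("pics/top2.png",cv2.resize(c["img"][160:280,290:410],None,fx=5,fy=5,interpolation=cv2.INTER_CUBIC))
c=camera("wrist");cv2.imwrite("pics/wrist3.png",c["img"])
E
python3 q.py
```

```text
18.67 q 1.0359 r 0.1248 [ 0.5001 -0.2666  0.1648] [-1.8  2.4 -2.3] 0.02279754260129636
18.77 q 1.0346 r 0.1249 [ 0.5002 -0.2666  0.1649] [-0.9  3.2 -2.5] 0.023069125789253693
```

View pics/wrist3.png

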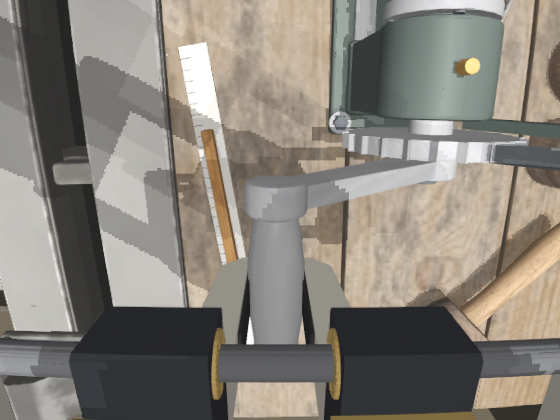

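View pics/top2.png

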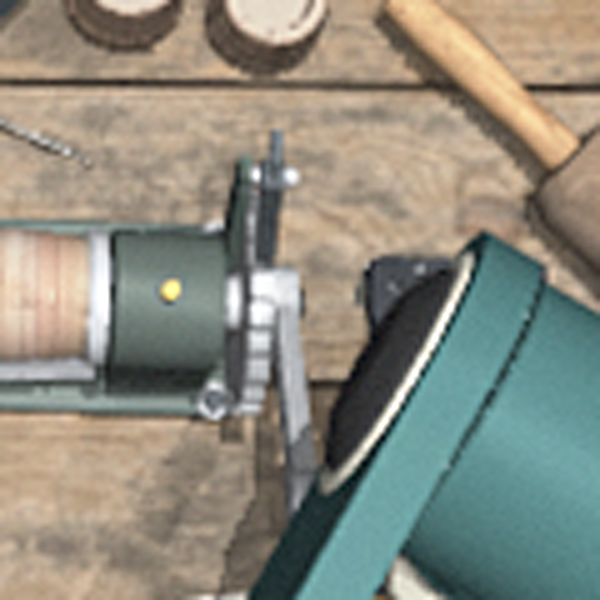

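The wrist view shows the handle at (275,280) held with the arm level behind it. The top view shows the pawl at (270,200). Now the last bit, slowly past the fourth click.

Request:
carry_out(rows=[0,0.006,-0.005,0,0,0,0,0.012,-0.01,0,0,0,0,0.018,-0.015,0,0,0,0,0.024,-0.02,0,0,0,0,0.03,-0.024,0,0,0])

```text
time_s: 19.18
position: [0.4977, -0.2665, 0.1619]
eef_rot: [-0.495, 0.505, -0.505, 0.495]
force: [-3.7, 3.2, -3.8]
width: 0.0229
```

```bash
python3 q.py
```

```text
19.18 q 1.0657 r 0.1249 [ 0.4977 -0.2665  0.1619] [-3.7  3.2 -3.8] 0.022937529979051442
```

Request:
carry_out(rows=[0,0.006,-0.005,0,0,0,0,0.012,-0.01,0,0,0,0,0.018,-0.015,0,0,0,0,0.024,-0.02,0,0,0,0,0.03,-0.024,0,0,0])

```text
time_s: 19.6
position: [0.4954, -0.2665, 0.159]
eef_rot: [-0.495, 0.505, -0.505, 0.495]
force: [0.0, 4.9, -3.8]
width: 0.0226
```

```bash
python3 q.py
```

```text
19.6 q 1.0954 r 0.1249 [ 0.4954 -0.2665  0.159 ] [ 0.   4.9 -3.8] 0.022569718852141134
```

Request:
carry_out(rows=[0,0.006,-0.005,0,0,0,0,0.012,-0.01,0,0,0,0,0.018,-0.015,0,0,0,0,0.024,-0.018,0,0,0,0,0.024,-0.018,0,0,0])

```text
time_s: 20.02
position: [0.4935, -0.2664, 0.1566]
eef_rot: [-0.495, 0.505, -0.505, 0.495]
force: [1.7, 4.0, -5.6]
width: 0.0228
```

```bash
python3 q.py
```

```text
20.02 q 1.12 r 0.1249 [ 0.4935 -0.2664  0.1566] [ 1.7  4.  -5.6] 0.022808179113987116
```

```bash
python3 - <<'E'
from h import *;from bench import *
c=camera("wrist");cv2.imwrite("pics/wrist4.png",c["img"]);W=cloud(c)
np.save("w4.npy",W)
# handle collar/handle top: x mid and z max per row
for v in range(185,300,10):
    r=W[v,200:340];ok=(r[:,2]>.14)&(r[:,2]<.25)&(r[:,1]>-.30)
    if ok.sum()>4:
        P=r[ok];i=np.argmax(P[:,2]);print(v,P[:,0].min().round(4),P[:,0].max().round(4),((P[:,0].min()+P[:,0].max())/2).round(4),"y",np.median(P[:,1]).round(4),"z98",np.percentile(P[:,2],90).round(4))
E
python3 q.py
```

```text
185 0.4816 0.5217 0.5016 y -0.217 z98 0.1835
195 0.4813 0.5213 0.5013 y -0.2209 z98 0.1856
205 0.4816 0.5166 0.4991 y -0.2245 z98 0.186
215 0.4834 0.5047 0.4941 y -0.228 z98 0.1861
225 0.4841 0.5038 0.4939 y -0.2333 z98 0.1828
235 0.4836 0.5047 0.4942 y -0.2373 z98 0.1835
245 0.4823 0.5051 0.4937 y -0.2413 z98 0.1839
255 0.4817 0.5054 0.4936 y -0.2456 z98 0.1848
265 0.4681 0.5187 0.4934 y -0.2528 z98 0.1848
275 0.4676 0.5196 0.4936 y -0.2575 z98 0.1851
285 0.4666 0.5197 0.4931 y -0.2583 z98 0.1856
295 0.4672 0.5185 0.4929 y -0.2592 z98 0.1935
20.07 q 1.1195 r 0.1249 [ 0.4936 -0.2665  0.1566] [ 1.   4.9 -6.2] 0.022703171446623798
```

View pics/wrist4.png

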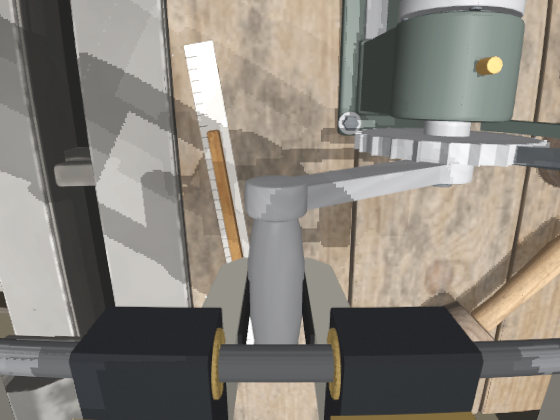

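The camera-based handle shift (x −123 mm, z −51 mm) gives q ≈ 1.12–1.13, matching the arm's 1.12, which is past click 4 at about 1.083. A small nudge centres it in the notch's free range, then I'll settle it.

Request:
carry_out(rows=[0,0.005,-0.004,0,0,0,0,0.01,-0.007,0,0,0,0,0.01,-0.007,0,0,0,0,0.01,-0.007,0,0,0,0,0.01,-0.007,0,0,0])

```text
time_s: 20.48
position: [0.4929, -0.2665, 0.1557]
eef_rot: [-0.495, 0.505, -0.505, 0.495]
force: [1.7, 6.3, -6.4]
width: 0.0229
```

Request:
carry_out(rows=[0,0,0,0,0,0,0,0,0,0,0,0,0,0,0,0,0,0,0,0,0,0,0,0,0,0,0,0,0,0])

```text
time_s: 20.9
position: [0.493, -0.2665, 0.1557]
eef_rot: [-0.495, 0.505, -0.505, 0.495]
force: [1.5, 4.1, -5.8]
width: 0.023
```

```bash
python3 q.py; python3 - <<'E'
from bench import *;import cv2
c=camera("scene");cv2.imwrite("pics/scene10.png",c["img"])
c=camera("top");cv2.imwrite("pics/top3.png",cv2.resize(c["img"][140:260,130:450],None,fx=2.5,fy=2.5))
E
python3 q.py
```

```text
20.9 q 1.128 r 0.1249 [ 0.493  -0.2665  0.1557] [ 1.5  4.1 -5.8] 0.023043469975678205
21.0 q 1.1281 r 0.1249 [ 0.493  -0.2665  0.1557] [ 1.4  4.5 -5.6] 0.022933599011262584
```

View pics/top3.png

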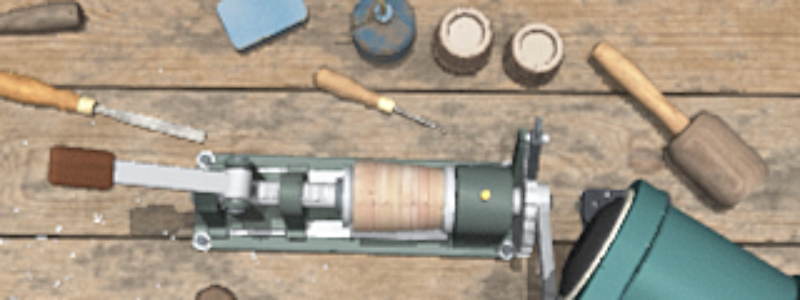

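The top view shows the lever up (80,168), the cone in the cup's mouth (345,195), the crank over towards the robot (545,250) and the tools undisturbed. It's holding steadily at q≈1.128, so I'm handing in.

```bash
python3 -c "
from bench import *
print(close_job())"; python3 q.py
```

```text
the job is handed in; nothing more can be done
None
the job is handed in; nothing more can be done
```

I've handed the job in at about 21 s: the cone is seated in the cup's mouth, and the crank has come over four clicks and is held by its handle.

- **Pumping:** I gave three strokes, with the lever fully up after each. The first two reached the bottom stop, at tool height 0.178 m. The third went solid earlier, at 0.187 m with about 17 N (more than the 14 N called ample). The pictures show the cone in the mouth and the lever back up. I did not touch the quill.
- **Crank:** The final turn reads 1.128 rad from the arm's position. A picture just before the last small nudge gave 1.12–1.13. The fourth click should come at about 1.083, and the pawl should not start climbing again until about 1.18–1.21.
- **At hand-in:** The handle was gripped (23 mm opening) and holding still, with about 7 N measured at the wrist. In the last top picture, the tools it shows lay where they started.
- **Not confirmed:** I could not see the pawl drop, and the force readings were too noisy to feel each click. The count of four rests on the crank angle alone; I did not try turning it back to check.

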